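# Pin a carved rosette to its backing board

## Robot

A 7-joint arm with a two-finger parallel gripper is mounted at the origin on the work surface. World frame = base frame: x ahead of the robot, y to its left, z up, the work surface at z = 0. Lengths are in m, angles in degrees, forces in N, time in s.
With the tool pointing down it reaches from about 0.35 to 0.775 m from the base axis. Payload 3.1 kg.
Tool frame: the origin (TCP) lies on the centre line of the jaws, within the pads' length; the fingertips stand 17 mm ahead of it and the grasp point (between the pads) lies 2 mm behind it (robot.tip_reach is the distance from the TCP to the fingertips, in m); z points along the fingers, y is the direction in which the jaws open and shut (so a half turn about z gives the same grasp; the last joint's range is limited). The gripper opens to 85 mm and grips with 20 to 120 N. Pads are 22 mm wide; open, the fingers measure 114 mm over their backs; the gripper's body (76 mm by 85 mm) begins 54 mm behind the grasp point. The pads swing forward as they close: fully open they stand 13 mm farther back than shut.
Start: joints at [-77.848, 17.813, 0.802, 86.603, -0.252, 75.585, -1.558], TCP at [0.138, 0.532, 0.248] pointing down, gripper open.
Joint ranges: [-154.91, 154.91], [-16.99, 109.72], [-72.82, 74.43], [7.12, 147.25], [-82.49, 262.49], [11.32, 116.49], [-174.64, 174.64]. Speed limits (degrees/s): [159.86, 159.86, 180, 180, 180, 180, 180].

## Interface

Orientations are given as [roll, pitch, yaw] about the fixed x, y, z axes, in that order (R = Rz(yaw) Ry(pitch) Rx(roll)).
In Python, from station import robot, fingers, vision, workorder, recognise gives the robot as it stands. Calls block until the motion is done:
- robot.move_to(position, orientation): joint-space move of the TCP to a pose.
- robot.line_to(position, orientation=None, velocity=0.15, f_stop=None): straight line of the TCP; orientation=None keeps the orientation; velocity is the mean speed in m/s. With f_stop (N) it stops when the force on the tool has changed by that much, and returns True; else False.
- robot.move_j(angles): joint-space move.
- fingers.gripper_to(opening, force=None): opening from 0.0 (shut) to 1.0 (fully open); force is the grip in N (None keeps the last); returns when the fingers have stopped.
- robot.pause(seconds).
- robot.inverse_kinematics(position, orientation): joint angles nearest the present ones, or None.
- vision.grab_frame(name): name is "scene" or "top"; returns the picture (420x560x3 uint8, red, green, blue); there is no depth.
- vision.calibration(name): a dict with "mtx" (3x3 intrinsics, pixels), "k1" (the pictures are not rectified: a ray, as slopes to the right and down, at radius r is drawn at 1 + k1 r^2 times it, then the intrinsics apply), "extrinsics" (4x4, takes a point from world to camera coordinates). Camera axes: x right, y up, looking along -z (the intrinsics and any distortion apply to the point x, -y, -z); pixel columns grow to the right and rows downward; lengths in m; the calibration is good to about 2 mm. A picture is of the moment at which its call begins. calibration takes no time and is no camera call.
A pose or a line that the arm cannot do raises robot.PlanningError and nothing moves.
- workorder.close_job(): hands the job in, once; it reports no verdict.
Trained networks look in the newest picture that a camera, given by its name, has taken for a name from the list of things; names that differ only in an ending like _2 or _b are one class to them, and where a whole thing is asked for, a point or a joint stands for the part that bears it (a point fixed in the world has none). Each returns a list of dicts, best first, with "p" (0 to 1); they miss things now and then, are a little off and sometimes report something else, mostly with a low value. They report only what shows in the picture. A call takes as long as a camera call. They do not tell look-alikes from the thing itself.
- recognise(label, camera): "rect" ([centre column, centre row, width, height] in pixels, round what is visible of it).
Readings, each from a call of its own:
- robot.current_time_s(): time.
- robot.current_joint_positions(): joint angles.
- robot.current_dq(): joint speeds.
- robot.current_joint_torque(): joint torques, N m.
- robot.current_tool_pos(): TCP position.
- robot.current_eef_rot(): TCP orientation.
- robot.current_contact_force(): force on the tool from outside, world axes, zero at the start.
- robot.current_torque(): the same for the moment, N m.
- robot.current_finger_gap(): opening from 0.0 (shut) to 1.0 (fully open).
Only numpy, scipy, OpenCV 4.12 (cv2) and the standard library are available. Lean on these libraries where they do the work, as an engineer would, in place of code of your own. Each camera call takes 0.05 s, during which the arm holds its last target.

## Task

Take the knob with the plain barrel head from the drilled stand and put its spigot through the hole of the carved rosette. Pressing lightly, slide the knob and rosette together over the board until the spigot drops into the blind hole hidden underneath, then push the knob gently home until its head sits on the rosette and let go. Do not bruise the board, keep the rosette flat on it, and leave the other things where they are.

Things in the scene. Friction and masses are not known exactly. Their poses are not given: they have to be found in the camera images.
- knob_grip (a point): the turned wooden knob to be fitted, 40 g: barrel head (straight cylinder 30 mm in diameter, 46 mm tall) on a round spigot 16 mm in diameter, 48 mm long, its end bevelled 2.5 mm. It stands head up, loose, in one of the stand's three holes. This point: on its axis, 24 mm above the underside of the head, 72 mm above the spigot's end; z up along the axis
- spigot_end (a point): the same knob: centre of the lower end of its spigot
- rosette_bore (a point): carved wooden rosette, about 160 g, lying loosely on the board: eight petals, 145 mm across, 20 mm thick, round a square pad 64 mm wide and 26 mm thick. This point: centre of the mouth of its through-hole, on the pad's top face; z up. The hole is 18 mm wide, so the spigot has 1 mm of play all round and drags the rosette along when it is moved sideways
- board: backing board, 190 mm square, 40 mm thick, held by battens on a plywood plate 250 x 230 x 15 mm fixed to the bench. Origin under the centre of the plate, x along its long side, z up; the board's top face is 55 mm above. With the spigot's end on that face the knob's head is 22 mm above the rosette; when home, the head rests on the rosette
- board_face (a point): middle of the board's top face, under the rosette. The board has one blind hole, 18 mm wide and 28 mm deep, bored by hand with its centre 6 to 9 mm away from this point in an unknown direction; the rosette always covers it, so it is never seen and can only be found by feel. At the start the rosette's hole is within 2 mm of this point
- stand: drilled wooden stand, 260 x 70 x 58 mm, fixed to the bench; three holes 18 mm wide, 90 mm apart along its x axis. Origin under its centre
- button: a turned piece to be left in the stand: low mushroom head 44 mm in diameter, 20 mm tall, on a like spigot. Origin at the spigot's lower end
- spindle: a turned piece to be left in the stand: slim head 20 mm in diameter with a 28 mm tip, 78 mm tall, on a like spigot. Origin at the spigot's lower end
- gouge: gouge with wooden handle, 25 mm high, 210 mm long, lying on the bench; leave alone
- chisel: chisel with wooden handle, 25 mm high, 235 mm long, lying on the bench; leave alone
- offcut: wooden offcut 70 x 45 x 30 mm; leave alone
- mallet: round carver's mallet standing on its head, 104 mm in diameter, 272 mm tall; leave alone
- rule: folded folding rule 237 x 16 x 15 mm; leave alone
- glue: glue bottle 62 mm in diameter, 170 mm tall; leave alone
There are look-alikes about, which are no part of the job. Leave any blue look-alike of the part that bears knob_grip alone. There is more than one size of the part that bears rosette_bore; the job needs the larger.

How it is judged:
By the outcome, as a careful person would: the job done as asked, in the order asked, and still so for the second after the job is handed in, with the robot touching nothing.
It also fails if it takes over 56 s, if anything falls off the work surface, if the arm or the gripper's body presses on something with over 40 N, if the wrist force passes 120 N, or if a joint passes its speed limit or range.

## Working session

There is one attempt and no reset: what is moved stays moved. The work goes in short steps, each a Python script; the robot and the scene stay as the last script left them, time stands still between calls to the robot, and variables do not carry over. Pictures are saved under pics/ and viewed, and the job is handed in when it is done.

```bash
ls; mkdir -p pics; python3 - <<'E'
from station import robot, fingers, vision, workorder, recognise
import cv2
for n in ("scene","top"):
    im=vision.grab_frame(n); cv2.imwrite(f"pics/{n}0.png",im[:,:,::-1])
    c=vision.calibration(n); print(n,c)
    for l in ("knob_grip","rosette_bore","board","stand","button","spindle"):
        print(l,[(round(d['p'],2),[round(float(v),1) for v in d['rect']]) for d in recognise(l,n)])
print(robot.current_time_s(),robot.current_eef_rot(),robot.current_contact_force())
E
```

```text
pics
scene {'mtx': array([[501.70792275,   0.        , 289.73407414],
       [  0.        , 501.70792275, 214.94312067],
       [  0.        ,   0.        ,   1.        ]]), 'k1': -0.10592259949813379, 'extrinsics': array([[-0.20648105,  0.97833905,  0.01477446,  0.11452137],
       [-0.78229636, -0.17413753,  0.59807067,  0.35882404],
       [ 0.58768868,  0.11193225,  0.80130717, -1.62898171],
       [ 0.        ,  0.        ,  0.        ,  1.        ]])}
knob_grip [(0.51, [223.4, 164.6, 14.6, 32.2])]
rosette_bore [(0.65, [346.1, 236.7, 55.8, 50.4]), (0.57, [377.6, 183.8, 35.0, 32.5])]
board [(0.68, [197.9, 201.8, 5.9, 21.5]), (0.56, [342.1, 249.0, 96.1, 90.2]), (0.54, [213.4, 183.9, 14.6, 20.9])]
stand [(0.64, [198.2, 223.3, 65.7, 94.8])]
button [(0.64, [181.4, 236.9, 17.1, 20.1])]
spindle [(0.45, [198.2, 202.8, 11.0, 20.8])]
top {'mtx': array([[438.95423375,   0.        , 282.04379632],
       [  0.        , 438.95423375, 207.32440138],
       [  0.        ,   0.        ,   1.        ]]), 'k1': -0.13600943865722823, 'extrinsics': array([[-0.00429618, -0.99993198,  0.01084353, -0.0014931 ],
       [ 0.9985807 , -0.00371422,  0.05312994, -0.5126298 ],
       [-0.05308605,  0.0110564 ,  0.99852873, -1.37268359],
       [ 0.        ,  0.        ,  0.        ,  1.        ]])}
knob_grip [(0.49, [359.5, 224.7, 13.2, 9.7]), (0.45, [355.5, 257.6, 8.2, 10.3])]
rosette_bore [(0.92, [236.9, 199.2, 38.4, 48.5]), (0.88, [215.9, 275.1, 34.1, 34.9]), (0.36, [318.2, 247.3, 11.0, 75.6])]
board [(0.96, [239.3, 201.1, 85.7, 86.8]), (0.59, [236.5, 198.2, 43.2, 48.1])]
stand [(0.93, [360.2, 193.8, 33.2, 88.5])]
button [(0.51, [363.9, 165.2, 15.0, 10.1])]
spindle []
0.7 [1.79993630e+02 1.66771569e-03 1.65462092e+02] [ 0.50549456  0.65727701 -0.36763866]
```

```bash
python3 - <<'E'
import cv2
a=cv2.imread("pics/scene0.png");cv2.imwrite("pics/s1.png",cv2.resize(a[130:330,140:420],None,fx=2.85,fy=2.85,interpolation=2))
a=cv2.imread("pics/top0.png");cv2.imwrite("pics/t1.png",cv2.resize(a[130:320,170:430],None,fx=3,fy=3,interpolation=2))
E
```

```text
(no output)
```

View pics/s1.png

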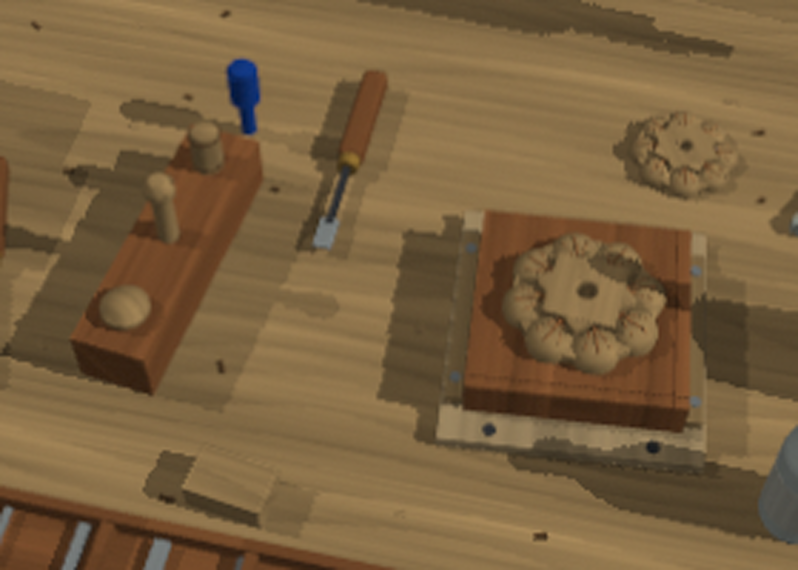

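View pics/t1.png

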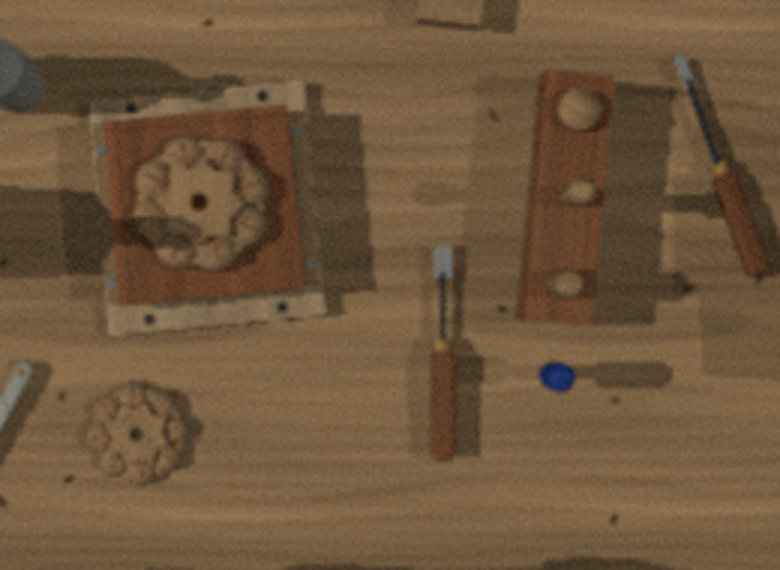

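View pics/scene0.png

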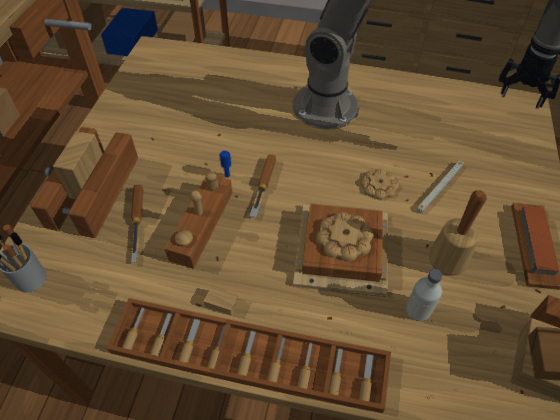

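```bash
cat > h.py <<'E'
import numpy as np, cv2
from station import robot, fingers, vision, workorder, recognise
def ray(n,uv):
    c=vision.calibration(n);K=c['mtx'];E=c['extrinsics']
    d=np.array([(uv[0]-K[0,2])/K[0,0],(uv[1]-K[1,2])/K[1,1]]);s=d.copy()
    for _ in range(20): s=d/(1+c['k1']*(s@s))
    v=E[:3,:3].T@np.array([s[0],-s[1],-1.]);o=-E[:3,:3].T@E[:3,3]
    return o,v
def atz(n,uv,z):
    o,v=ray(n,uv);return o+v*(z-o[2])/v[2]
def tri(uvs,uvt):
    A=[];b=[]
    for n,uv in(("scene",uvs),("top",uvt)):
        o,v=ray(n,uv);v=v/np.linalg.norm(v);P=np.eye(3)-np.outer(v,v);A.append(P);b.append(P@o)
    x,r,_,_=np.linalg.lstsq(np.vstack(A),np.hstack(b),rcond=None);return x,np.sqrt(r)
def proj(n,p):
    c=vision.calibration(n);K=c['mtx'];E=c['extrinsics'];p=np.atleast_2d(p)
    q=p@E[:3,:3].T+E[:3,3];s=np.c_[q[:,0]/-q[:,2],-q[:,1]/-q[:,2]]
    s=s*(1+c['k1']*(s**2).sum(1))[:,None];return s*[K[0,0],K[1,1]]+[K[0,2],K[1,2]]
E
python3 - <<'E'
from h import *
np.set_printoptions(precision=4,suppress=True)
print(robot.tip_reach)
cs=lambda x,y:(140+(x+.5)/2.85-.5,130+(y+.5)/2.85-.5); ct=lambda x,y:(170+(x+.5)/3-.5,130+(y+.5)/3-.5)
def dark(n,c,r=6):
    g=cv2.cvtColor(cv2.imread(f"pics/{n}0.png"),6).astype(float);x,y=map(int,np.round(c))
    p=g[y-r:y+r+1,x-r:x+r+1];m=np.median(p);w=np.clip(m-15-p,0,None);Y,X=np.mgrid[y-r:y+r+1,x-r:x+r+1]
    yy=(X-c[0])**2+(Y-c[1])**2<5**2;w=w*yy;return (w*X).sum()/w.sum(),(w*Y).sum()/w.sum()
bs=dark("scene",cs(588,291));bt=dark("top",ct(199,202));print("bore",bs,bt,atz("scene",bs,.081),atz("top",bt,.081),tri(bs,bt))
# board corners top crop
C=[ct(*p) for p in((104,122),(285,106),(303,290),(119,304))]
B=[atz("top",p,.055) for p in C];print("board",np.array(B),np.mean(B,0))
C=[cs(*p) for p in((486,211),(691,232),(687,408),(464,388))]
B=[atz("scene",p,.055) for p in C];print("board",np.array(B),np.mean(B,0))
print("stand T",[atz("top",ct(*p),.058) for p in((545,70),(613,76),(592,323),(517,318))])
print("stand S",[atz("scene",cs(*p),.058) for p in((75,343),(152,366),(262,148))])
print("knob head ctr",tri(cs(205,147),ct(568,284)))
print("mallet top/glue",tri((480,200),(0,0))[0])
for c,p in(((455,270)),0),: pass
E
```

```text
0.017
bore (np.float64(345.81877729257644), np.float64(231.5414847161572)) (np.float64(235.85988323603002), np.float64(196.82902418682235)) [0.5422 0.1369 0.081 ] [0.5412 0.1361 0.081 ] (array([0.5413, 0.1366, 0.0796]), array([0.0005]))
board [[0.6257 0.2364 0.055 ]
 [0.6413 0.0499 0.055 ]
 [0.4524 0.0319 0.055 ]
 [0.4386 0.2199 0.055 ]] [0.5395 0.1345 0.055 ]
board [[0.4558 0.0331 0.055 ]
 [0.4387 0.2208 0.055 ]
 [0.6248 0.2359 0.055 ]
 [0.6454 0.0495 0.055 ]] [0.5412 0.1348 0.055 ]
stand T [array([ 0.6781, -0.2186,  0.058 ]), array([ 0.6721, -0.2896,  0.058 ]), array([ 0.417 , -0.2635,  0.058 ]), array([ 0.4227, -0.1862,  0.058 ])]
stand S [array([ 0.6759, -0.2843,  0.058 ]), array([ 0.6834, -0.2122,  0.058 ]), array([ 0.4298, -0.1875,  0.058 ])]
knob head ctr (array([ 0.4566, -0.2343,  0.0784]), array([0.0014]))
mallet top/glue [0.8462 0.3764 0.7051]
```

```bash
python3 - <<'E'
import cv2
a=cv2.imread("pics/scene0.png");A=cv2.resize(a[160:210,190:240],(560,560),interpolation=0)
cv2.imwrite("pics/k_s.png",A)
a=cv2.imread("pics/top0.png");cv2.imwrite("pics/k_t.png",cv2.resize(a[200:250,335:385],(560,560),interpolation=0))
cv2.imwrite("pics/top_full.png",a)
E
```

```text
(no output)
```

View pics/k_s.png

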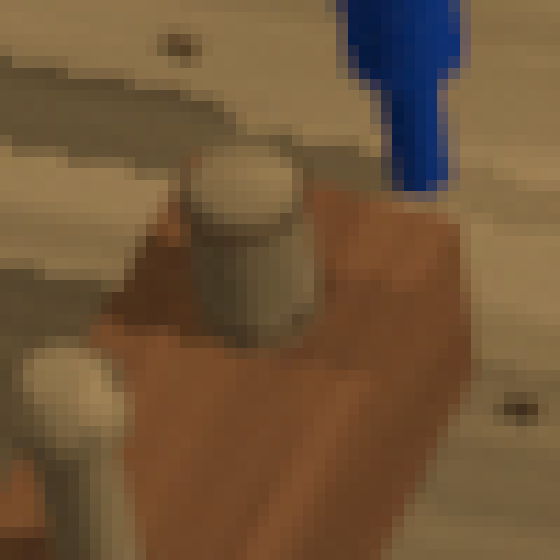

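View pics/k_t.png

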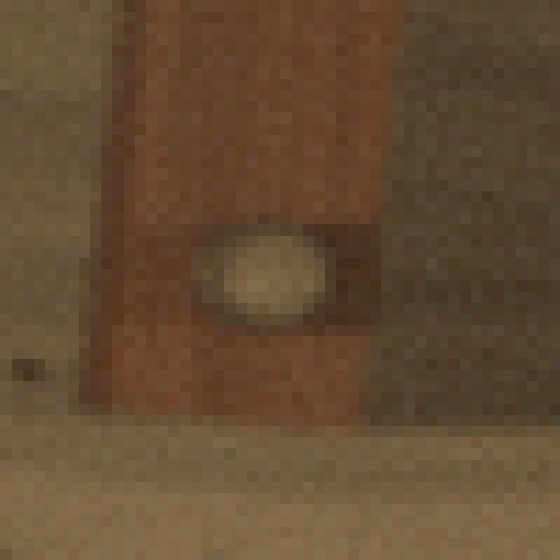

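View pics/top_full.png

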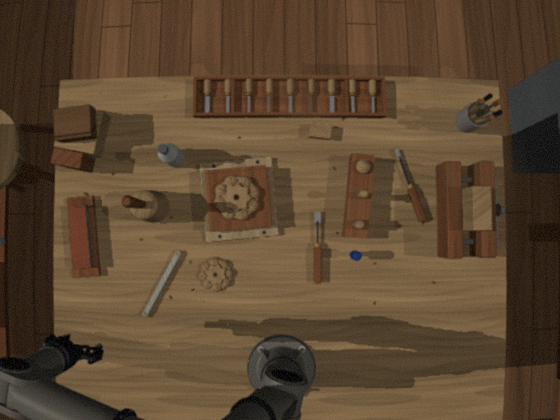

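```bash
python3 - <<'E'
from h import *
np.set_printoptions(precision=4,suppress=True)
s=(211.2,176.0);t=(359.05,224.2)
print(tri(s,t),atz("scene",s,.104),atz("top",t,.104))
# model check: overlay cylinder at candidate
def cyl(p,r,z0,z1):
    a=np.linspace(0,6.283,40);return [np.c_[p[0]+r*np.cos(a),p[1]+r*np.sin(a),0*a+z] for z in(z0,z1)]
p=(atz("scene",s,.104)+atz("top",t,.104))/2
for n,o in(("scene",(190,160)),("top",(335,200))):
    im=cv2.imread(f"pics/{n}0.png")[o[1]:o[1]+50,o[0]:o[0]+50];im=cv2.resize(im,(560,560),interpolation=0)
    for ring in cyl(p,.015,.058,.104):
        q=(proj(n,ring)-o+.5)*11.2;cv2.polylines(im,[q.astype(np.int32)],True,(0,255,0),1)
    cv2.imwrite(f"pics/ov_{n}.png",im)
A=np.hstack([cv2.imread(f"pics/ov_{n}.png") for n in("scene","top")]);cv2.imwrite("pics/ov.png",cv2.resize(A,(800,400)))
for x in(-1,1):
  for y in (165,-105,75):
    print(y,robot.inverse_kinematics([p[0],p[1],.084],[180,0,y]));
  break
print(robot.inverse_kinematics([.5415,.1366,.2],[180,0,75]),robot.inverse_kinematics([.5415,.1366,.2],[180,0,165]))
E
```

```text
(array([ 0.457 , -0.2315,  0.1003]), array([0.0003])) [ 0.46   -0.2304  0.104 ] [ 0.4569 -0.2306  0.104 ]
165 [-16.1797  32.1771  56.23   106.4954 -31.3199  58.3883 128.2004]
-105 [ -20.6493   36.6071   64.5585  106.6189  -37.7314   61.6366 -136.1185]
75 [-11.5496  29.1575  48.7268 106.3566 -26.1007  56.3367  33.499 ]
[-45.6297  24.0611  41.1668  90.9143 -16.4644  71.2491 -16.5977] [-37.1126  21.9519  28.7546  90.5984 -11.0132  70.2814  68.6177]
```

View pics/ov.png

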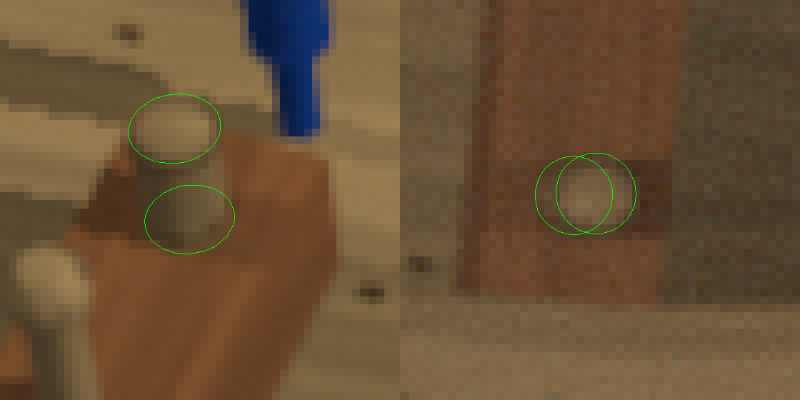

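```bash
python3 - <<'E'
from h import *
t=robot.current_time_s
print(t())
p=np.array([.457,-.231]);R=[180,0,173.5]
robot.line_to([.138,.532,.40],velocity=.4)
robot.move_to([p[0],p[1],.40],R);print(t())
robot.line_to([p[0],p[1],.17],velocity=.25)
fingers.gripper_to(.75)
print("hit",robot.line_to([p[0],p[1],.080],velocity=.12,f_stop=6),robot.current_tool_pos(),t(),robot.current_contact_force())
for n in("scene","top"): cv2.imwrite(f"pics/{n}2.png",vision.grab_frame(n)[:,:,::-1])
A=np.hstack([cv2.resize(cv2.imread(f"pics/{n}2.png")[y:y+80,x:x+80],(400,400)) for n,x,y in(("scene",175,130),("top",320,185))]);cv2.imwrite("pics/g2.png",A)
E
```

```text
0.7
4.1417
hit False [ 0.45752538 -0.23150619  0.08063868] 6.4583 [0.75829757 0.49067316 0.20776616]
```

View pics/g2.png

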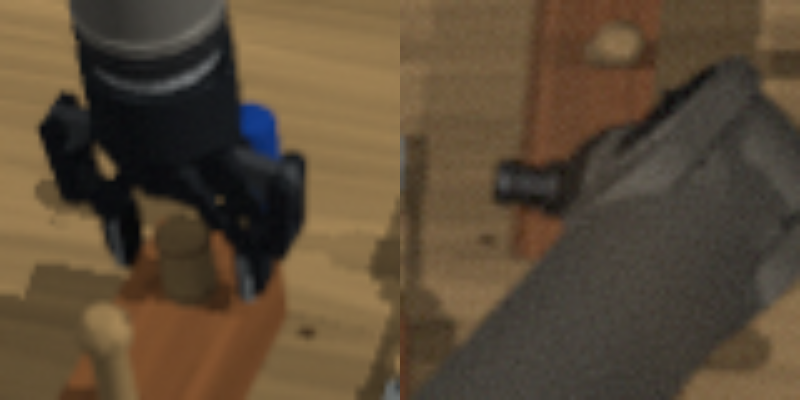

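The open jaws straddle the barrel head (at about 180,260 in the scene crop). Nothing is touching. Gripping and lifting next.

```bash
python3 - <<'E'
from h import *
t=robot.current_time_s
p=np.array([.457,-.231])
fingers.gripper_to(0.0,50)
print("gap",robot.current_finger_gap(),robot.current_contact_force(),robot.current_tool_pos())
robot.line_to([p[0],p[1],.20],velocity=.12)
print(robot.current_finger_gap(),robot.current_contact_force(),robot.current_tool_pos())
b=[.5415,.1363]
robot.move_to([b[0],b[1],.20],[180,0,173.5])
robot.line_to([b[0],b[1],.175],velocity=.1)
robot.pause(.2)
print(t(),robot.current_contact_force(),robot.current_tool_pos(),robot.current_eef_rot())
for n in("scene","top"): cv2.imwrite(f"pics/{n}3.png",vision.grab_frame(n)[:,:,::-1])
A=np.hstack([cv2.resize(cv2.imread(f"pics/{n}3.png")[y:y+80,x:x+80],(400,400),interpolation=2) for n,x,y in(("scene",305,170),("top",200,150))]);cv2.imwrite("pics/g3.png",A)
E
```

```text
gap 0.3357739889484096 [-0.532828   -1.98080433  2.9722032 ] [ 0.45737749 -0.23260726  0.08085583]
0.336169916244866 [ 0.79889605  0.12068399 -0.23696075] [ 0.45644464 -0.23030042  0.19899629]
10.125 [-0.47541748 -0.41090981 -0.26645016] [0.54203779 0.13609875 0.17567569] [1.79977268e+02 7.14623968e-02 1.73480364e+02]
```

View pics/g3.png

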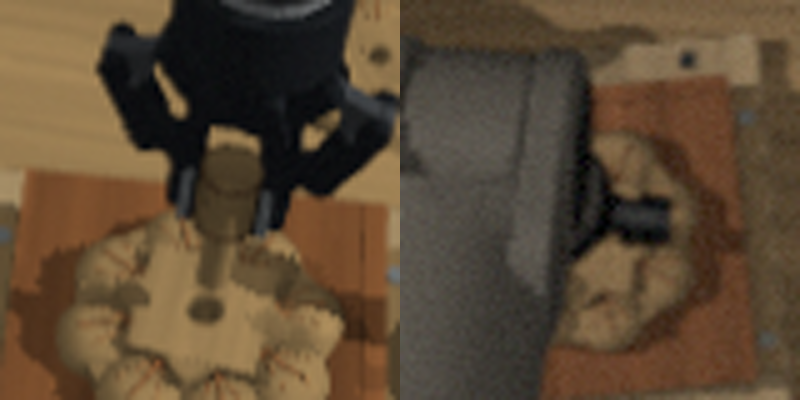

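```bash
python3 - <<'E'
from h import *
np.set_printoptions(precision=2,suppress=True)
P=np.array([.542,.1361]);o=(305,170)
im=cv2.resize(cv2.imread("pics/scene3.png")[170:250,305:385],(720,720)[:2] and (600,600),interpolation=0)
a=np.linspace(0,6.283,50)
for r,z in((.015,.1755+.002-.024+.046),(.015,.1535),(.008,.1535),(.008,.1055),(.0055,.1055),(.009,.081)):
    c=P if z>.09 else np.array([.5417,.1365])
    q=(proj("scene",np.c_[c[0]+r*np.cos(a),c[1]+r*np.sin(a),0*a+z])-o+.5)*7.5;cv2.polylines(im,[q.astype(np.int32)],True,(0,255,0),1)
cv2.imwrite("pics/ov3.png",im)
E
```

```text
(no output)
```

View pics/ov3.png

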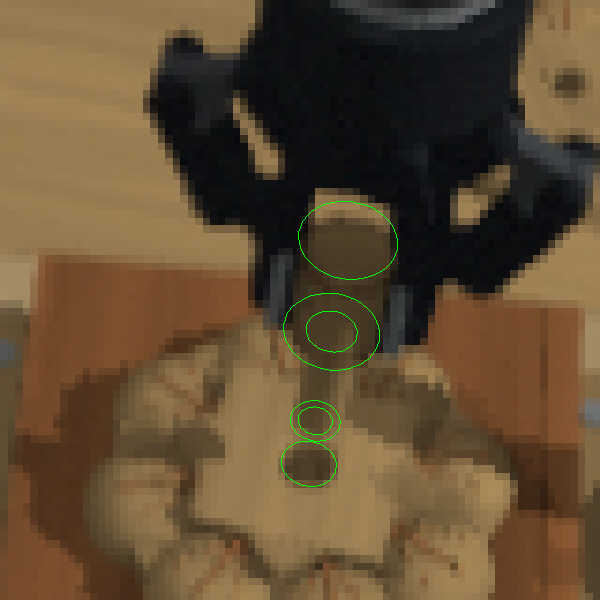

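```bash
python3 - <<'E'
from h import *
im=cv2.imread("pics/scene3.png")[190:240,325:375].astype(float)
im=np.clip((im-40)*1.8,0,255).astype(np.uint8)
im=cv2.resize(im,(600,600),interpolation=0)
for i in range(0,50,10):
    cv2.putText(im,str(190+i),(0,i*12+12),0,.4,(0,255,255));cv2.putText(im,str(325+i),(i*12,596),0,.4,(0,255,255))
cv2.imwrite("pics/z3.png",im)
P=np.array([.542,.1361])
print(proj("scene",[[*P,.1535+.046],[*P,.1535],[*P,.1055],[P[0]+.008,P[1],.1055],[P[0]+.0055,P[1],.1055],[P[0]+.015,P[1],.1535]]))
E
```

```text
[[350.92668919 201.51664797]
 [348.72320318 213.69385768]
 [346.55903141 225.61306153]
 [346.09408046 228.2545099 ]
 [346.23980309 227.42685833]
 [347.8387247  218.73747872]]
```

View pics/z3.png

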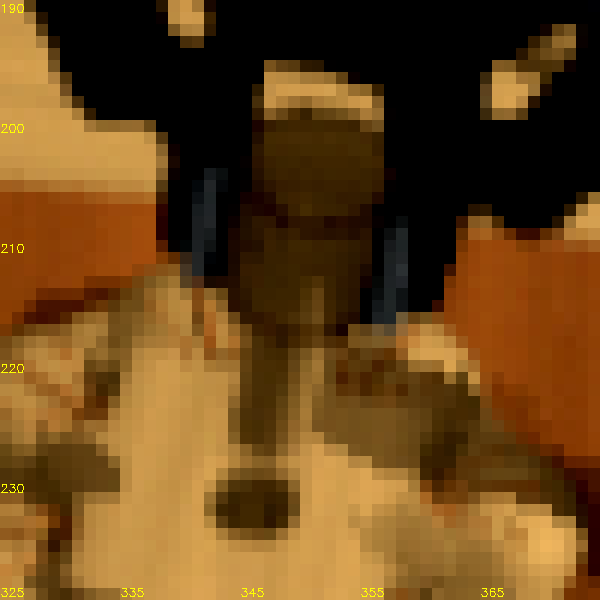

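```bash
python3 - <<'E'
from h import *
t=robot.current_time_s
b=[.5432,.1365]
robot.line_to([*b,.158],velocity=.06)
print(robot.line_to([*b,.128],velocity=.03,f_stop=4),robot.current_tool_pos(),robot.current_contact_force(),robot.current_torque(),t())
for n in("scene",): cv2.imwrite(f"pics/{n}4.png",vision.grab_frame(n)[:,:,::-1])
cv2.imwrite("pics/z4.png",cv2.resize(cv2.imread("pics/scene4.png")[190:250,315:375],(600,600),interpolation=2))
E
```

```text
True [0.54252646 0.13572176 0.14924742] [-0.7252151  -1.77051743  0.99788952] [-0.25809187  0.19226198  0.02691422] 11.1333
```

View pics/z4.png

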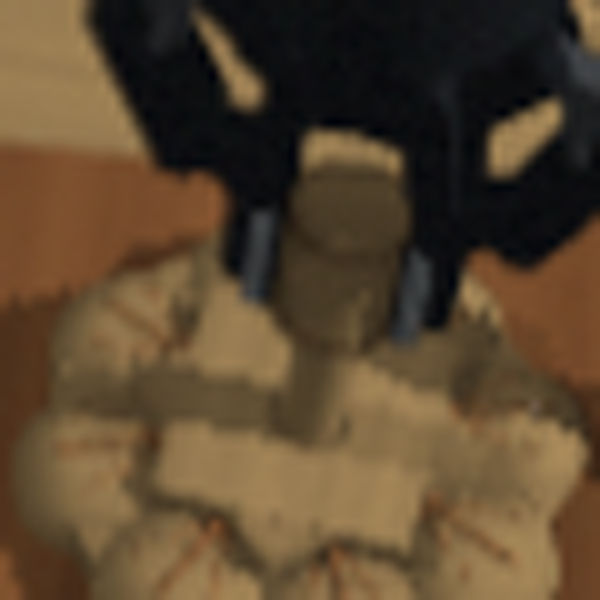

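```bash
python3 - <<'E'
from h import *
np.set_printoptions(precision=3,suppress=True)
r=lambda:print(robot.current_tool_pos(),robot.current_contact_force(),robot.current_torque(),robot.current_time_s())
r()
im=cv2.imread("pics/scene4.png")[215:245,330:365].astype(float)
cv2.imwrite("pics/z4b.png",cv2.resize(np.clip((im-30)*1.9,0,255).astype(np.uint8),(700,600),interpolation=0))
E
```

```text
[0.542 0.136 0.149] [-0.844 -1.181  1.155] [-0.358  0.202  0.028] 11.1833
```

View pics/z4b.png

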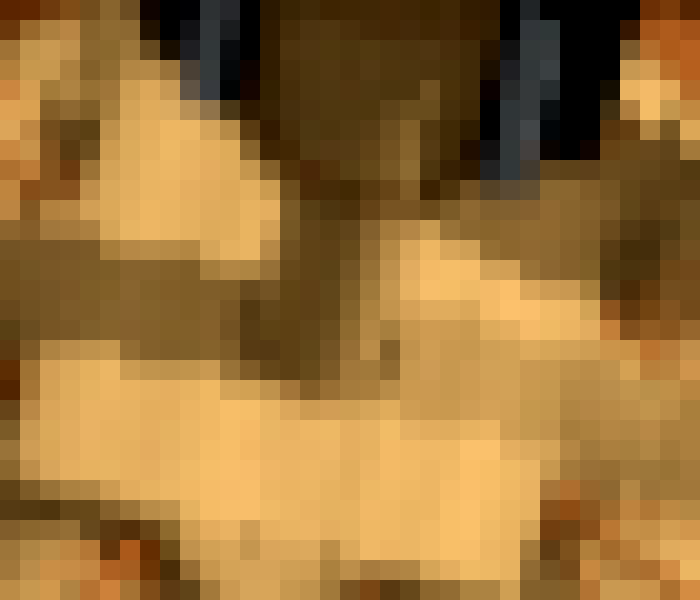

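```bash
python3 - <<'E'
from h import *
np.set_printoptions(precision=4,suppress=True)
r=lambda *a:print(*a,robot.current_tool_pos(),robot.current_contact_force(),robot.current_time_s())
b=np.array([.5427,.1350])
robot.line_to([.5432,.1365,.153],velocity=.05)
robot.line_to([*b,.153],velocity=.05)
for k in range(4):
    h=robot.line_to([*b,.128],velocity=.03,f_stop=4); r(h)
    if robot.current_tool_pos()[2]<.135: break
    F=np.zeros(3)
    for _ in range(3): F+=robot.current_contact_force()/3; robot.pause(.03)
    z=robot.current_tool_pos()[2]
    if z<.1485:
        d=F[:2]/max(np.hypot(*F[:2]),1e-6)*.001
        if np.hypot(*F[:2])<.8: print("weak",F);break
        robot.line_to([*b,.152],velocity=.06); b=b+d; robot.line_to([*b,.152],velocity=.06); print(k,F,b)
    else: print("on top",F);break
E
```

```text
True [0.5422 0.1349 0.1482] [ 0.059   0.4451 -0.9906] 12.0417
weak [-0.4645 -0.0484 -0.6729]
```

```bash
cat >> h.py <<'E'
np.set_printoptions(precision=4,suppress=True)
def r(*a):print(*a,robot.current_tool_pos(),robot.current_contact_force(),robot.current_torque(),round(robot.current_time_s(),2))
E
python3 - <<'E'
from h import *
b=[.5427,.1350]
r()
r(robot.line_to([*b,.128],velocity=.03,f_stop=5));robot.pause(.1);r()
cv2.imwrite("pics/scene5.png",vision.grab_frame("scene")[:,:,::-1])
im=cv2.imread("pics/scene5.png")[200:250,325:375].astype(float)
cv2.imwrite("pics/z5.png",cv2.resize(np.clip((im-30)*1.9,0,255).astype(np.uint8),(600,600),interpolation=0))
E
```

```text
[0.5419 0.1351 0.1479] [ 0.1846  0.4488 -1.331 ] [ 0.0134  0.0122 -0.0147] 12.14
False [0.5427 0.135  0.1279] [-0.5144  0.252   0.1156] [-0.0724  0.1536  0.0901] 12.97
[0.5428 0.135  0.1281] [-0.9163 -0.1974 -0.2268] [-0.0794  0.1929  0.0089] 13.07
```

View pics/z5.png

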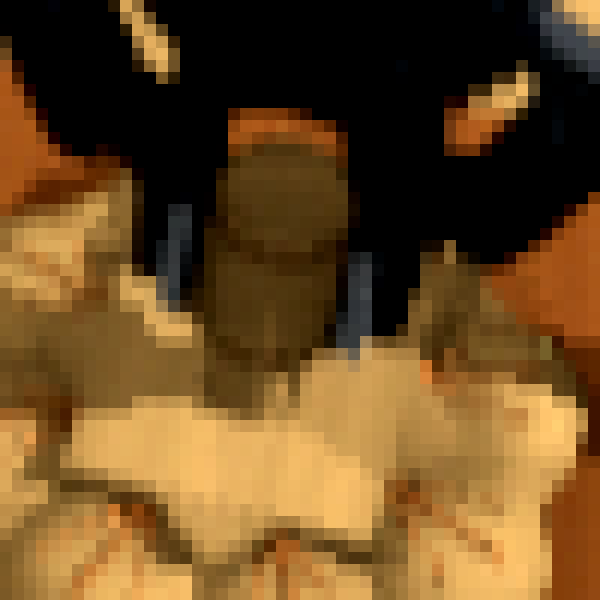

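```bash
python3 - <<'E'
from h import *
b=[.5427,.1350]
r(robot.line_to([*b,.118],velocity=.02,f_stop=4));robot.pause(.1);r()
E
```

```text
True [0.5429 0.1349 0.1257] [-0.6024 -0.0714  2.71  ] [-0.008   0.1068 -0.0002] 13.41
[0.5429 0.135  0.1257] [ 0.4789 -0.8541  5.7992] [ 0.0387 -0.0088 -0.0468] 13.51
```

```bash
cat > search.py <<'E'
from h import *
def search(path,z0,zc,log=True):
    for i,q in enumerate(path):
        robot.line_to([q[0],q[1],zc],velocity=.02)
        F=np.mean([robot.current_contact_force() for _ in range(2)],0);P=robot.current_tool_pos()
        if log: print(i,q*1e3,P*1e3,F,round(zc*1e3,2))
        if P[2]<z0-.0013: print("DROP");return i,zc
        if F[2]>14: zc+=.001; robot.line_to([q[0],q[1],zc],velocity=.02);print("hi")
        else: zc+=np.clip((F[2]-4.5)*.00008,-.0004,.0003)
    return None,zc
E
python3 - <<'E'
from search import *
c=np.array([.5420,.1340])
path=[np.array([.5427,.1350])+(c+[-.0075,0]-[.5427,.1350])*k/4 for k in(1,2,3,4)]
path+=[c+.0075*np.array([-np.cos(a),np.sin(a)]) for a in np.linspace(0,2*np.pi,25)[1:]]
i,zc=search(path,.1257,.1257)
print(i,zc);r()
E
```

```text
0 [540.65 134.75] [540.9856 134.8632 125.816 ] [0.408  0.1138 1.1011] 125.7
1 [538.6 134.5] [539.4143 134.6241 125.8182] [ 3.3481 -0.0022  3.0501] 125.43
2 [536.55 134.25] [537.1331 134.2824 125.7784] [3.1948 0.0194 4.2443] 125.31
3 [534.5 134. ] [534.9226 133.9739 125.7365] [ 3.104  -0.1244  5.6958] 125.29
4 [534.7556 135.9411] [534.9333 134.588  125.7283] [ 2.5205 -1.4251  5.5448] 125.39
5 [535.5048 137.75  ] [535.161  135.1236 125.7132] [ 1.0144 -3.1725  6.9929] 125.47
6 [536.6967 139.3033] [535.5602 135.9456 125.6931] [ 0.7942 -4.1999  7.8229] 125.67
7 [538.25   140.4952] [536.2873 136.8667 125.701 ] [-1.4554 -3.6949  7.7492] 125.94
8 [540.0589 141.2444] [537.2322 137.5908 125.7038] [-2.3966 -3.9891  9.2154] 126.2
9 [542.  141.5] [538.4011 138.2762 125.6913] [-2.9557 -3.2945  7.9795] 126.5
10 [543.9411 141.2444] [539.8267 138.7276 125.6954] [-4.2825 -2.8839  7.7776] 126.77
11 [545.75   140.4952] [541.313  138.8213 125.7083] [-4.2111 -2.1386  6.7788] 127.04
12 [547.3033 139.3033] [542.7449 138.5076 125.7403] [-3.7336 -1.3225  5.6287] 127.22
13 [548.4952 137.75  ] [544.0688 137.857
[... 605 characters left out ...]
841 0.4295] 125.2
21 [542.  126.5] [542.8341 126.5336 125.2784] [3.0019 0.7405 0.6371] 124.87
22 [540.0589 126.7556] [540.7161 126.4693 125.5888] [1.457  0.0148 5.8865] 124.56
23 [538.25   127.5048] [539.2564 126.8382 125.6585] [ 2.8273 -1.1101  5.1992] 124.67
24 [536.6967 128.6967] [537.7241 127.5748 125.6557] [ 2.8935 -1.6384  5.9392] 124.73
25 [535.5048 130.25  ] [536.3272 128.7629 125.6992] [ 3.2463 -1.6456  6.1935] 124.84
26 [534.7556 132.0589] [535.2211 130.194  125.6996] [ 1.8366 -2.2615  6.8309] 124.98
27 [534.5 134. ] [534.501  131.8274 125.7092] [ 1.5881 -2.8054  6.3972] 125.17
None 0.12531820550665612
[0.5345 0.1318 0.1257] [ 1.5881 -2.8054  6.3972] [-0.8468 -0.4687  0.0225] 20.51
```

```bash
python3 - <<'E'
from h import *
robot.line_to([.5355,.1318,.1262],velocity=.05)
robot.line_to([.545,.1275,.1262],velocity=.05)
r(robot.line_to([.545,.1275,.118],velocity=.015,f_stop=4));robot.pause(.1);r()
E
```

```text
True [0.5429 0.1286 0.1251] [-1.5296  0.983   6.6809] [0.0654 0.4269 0.0209] 21.37
[0.5429 0.1286 0.1251] [-1.426  -0.3606  6.4441] [0.0338 0.4582 0.0068] 21.47
```

```bash
python3 - <<'E'
from search import *
path=[np.array([.545,.1275])+np.array(d)*1e-3 for d in((1,0),(2,0),(3,0),(4,0.),(4,1),(4,2),(3,3))]
i,zc=search(path,.1257,.1250);print(i,zc);robot.pause(.1);r()
E
```

```text
0 [546.  127.5] [545.8365 127.6294 124.3465] [-0.7408  1.4454  0.5292] 125.0
DROP
0 0.125
[0.5458 0.1276 0.1244] [-0.4492  0.1324 -1.1825] [ 0.0669  0.0953 -0.0101] 21.9
```

```bash
python3 - <<'E'
from h import *
r(robot.line_to([.5458,.1276,.108],velocity=.03,f_stop=5));robot.pause(.1);r()
E
```

```text
False [0.5459 0.1278 0.1078] [ 0.4834  0.8715 -1.3578] [ 0.2925 -0.1217 -0.0163] 22.62
[0.5459 0.1277 0.108 ] [ 0.38    1.0125 -1.7488] [ 0.2855 -0.1123  0.0026] 22.72
```

It is in the blind hole, 18 mm below the board's face. Now gently home.

```bash
python3 - <<'E'
from h import *
r(robot.line_to([.5459,.1277,.100],velocity=.02,f_stop=5));robot.pause(.1);r()
cv2.imwrite("pics/scene6.png",vision.grab_frame("scene")[:,:,::-1])
cv2.imwrite("pics/z6.png",cv2.resize(cv2.imread("pics/scene6.png")[180:260,305:385],(600,600),interpolation=2))
E
```

```text
True [0.546  0.1277 0.1036] [-0.7503  0.3004  4.5376] [0.0412 0.084  0.029 ] 23.04
[0.546  0.1277 0.1036] [-1.1495  0.7628  5.8366] [-0.0521  0.034   0.001 ] 23.14
```

View pics/z6.png

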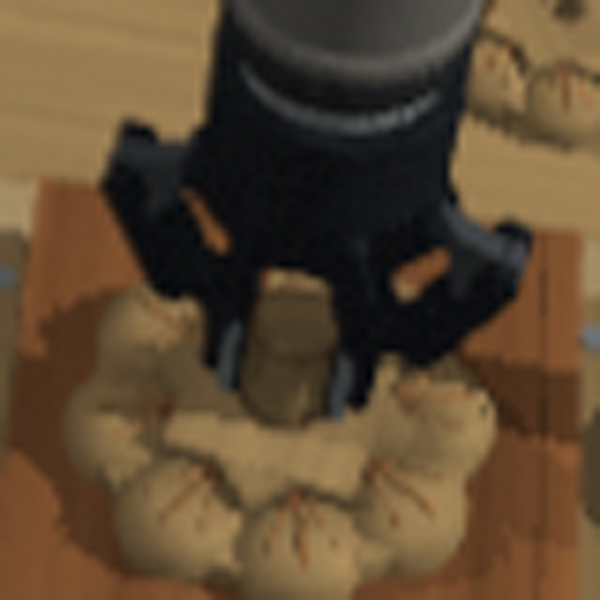

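```bash
python3 - <<'E'
from h import *
fingers.gripper_to(.7); r()
robot.line_to([.546,.1277,.25],velocity=.12)
robot.line_to([.40,.0,.36],velocity=.3)
robot.pause(.3)
r()
for n in("scene","top"): cv2.imwrite(f"pics/{n}7.png",vision.grab_frame(n)[:,:,::-1])
a=cv2.imread("pics/scene7.png")[130:330,140:420];cv2.imwrite("pics/s7.png",cv2.resize(a,None,fx=2.85,fy=2.85,interpolation=2))
cv2.imwrite("pics/t7.png",cv2.resize(cv2.imread("pics/top7.png")[130:320,170:430],None,fx=3,fy=3))
E
```

```text
[0.5449 0.1285 0.1024] [-0.1643  0.8665  0.4218] [-0.0047 -0.0101 -0.0516] 23.59
[0.4001 0.0005 0.3594] [-0.1206 -0.4126 -0.189 ] [-0.0238 -0.0451  0.0184] 26.16
```

View pics/s7.png

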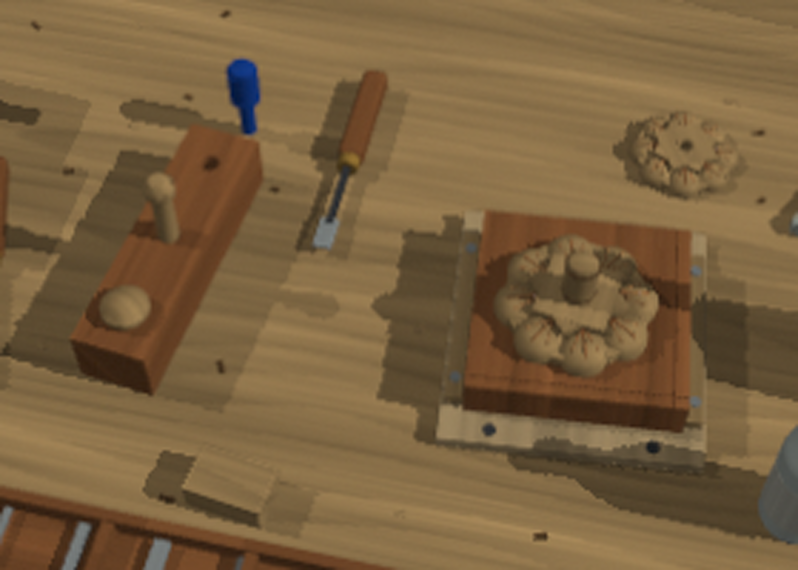

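View pics/t7.png

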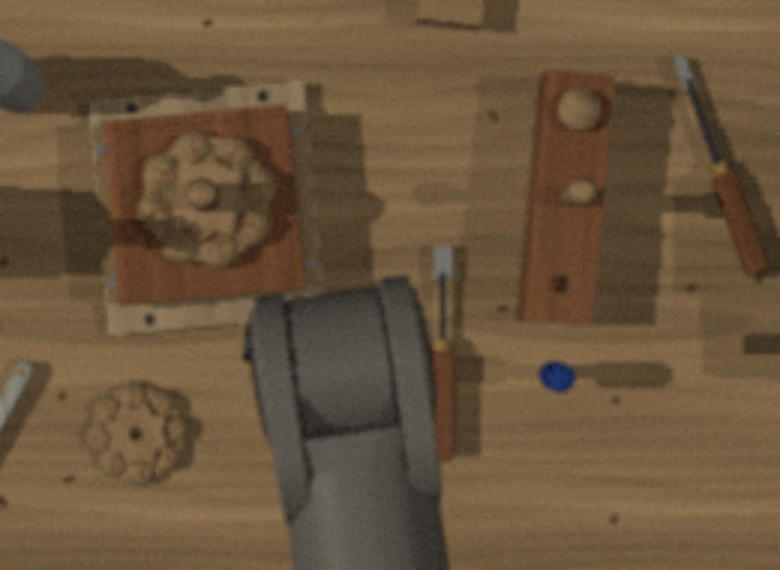

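The knob stands upright in the rosette (scene crop 583,275; top crop 203,195). The rosette lies flat on the board, the stand's end hole is empty and everything else is where it was.

```bash
python3 -c "
from h import *
workorder.close_job();print(robot.current_time_s())"
```

```text
the job is handed in; nothing more can be done
the job is handed in; nothing more can be done
```

The job is done and handed in: the barrel-head knob is home in the blind hole through the larger rosette, and the gripper has let go. My last clock reading was about 26 s.

- **Fitting:** The first two tries at the rosette's hole stopped about 2 mm in. A small sideways correction after the first let the spigot pass through to the board.
- **Search:** I slid the knob and rosette in a circle under light pressure. It dropped into the hole near x = 0.546, y = 0.128.
- **Search problems:** The arm lagged up to about 4 mm behind its targets. For about a quarter of the circle the spigot was barely touching the board, or lifted up to 1 mm clear of it. The first pass therefore only hinted at the hole, and a second, local search found it. The highest downward force I read was about 9 N.
- **Final check:** The knob came to rest 22.1 mm below its height when the spigot stood on the board, against the 22 mm expected, with about 6 N on it. The last pictures show it upright, the rosette flat, and the button, spindle, blue knob, small rosette and nearby tools where they were.
- **Not checked:** I did not look under the rosette for marks on the board.

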